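# Push a circuit board home in its fixture and snap the toggle clamp shut

### The job

Push the circuit board, in its black carrier, along the fixture's rails until it is fully home against the two end stops, then push the fixture's upright clamp lever over, past its dead point, until it snaps into lock and the rubber pad holds the carrier down. Only push with the fingers: do not lift the carrier, and leave everything else on the bench where it is.

Things in the scene. Friction and masses are not known exactly. Their poses are not given: they have to be found in the camera images.
- fixture: Aluminium fixture, bolted down: plate 300 (its x) x 160 x 12 mm, origin under its centre, z up; x points from the board's entry end to the clamp end. Guide rails 10 mm high above the plate, inner faces at y = +-44 mm, from x = -150 to -15. The clamp stands at x = 35, y = -62 to +22; its raised hold-down arm (14 mm wide, y = 0, top 125 mm up) comes down by linkage as the lever goes over.
- board: Circuit board in its black carrier: a loose block 110 (its x) x 84 x 16 mm, small parts on top up to 26 mm, 0.1 to 0.25 kg. It lies on the plate (underside 12 mm up) between the rails with 2 mm play a side. Origin under its centre, x as the fixture's. It starts 20 to 45 mm short of home; home, its origin is at fixture x = -70 mm. Sliding it takes about 1 to 3 N.
- board_tail (a point): Middle of the foot of the carrier's trailing edge, 55 mm behind its origin (-x): a plain upright face 16 mm high and 84 mm wide, the one to push towards fixture +x.
- stops (a point): Point on the plate midway between the two steel end stops (each 22 mm wide, 16 mm high, centred 31 mm to either side), in the plane of their faces, fixture x = -15 mm. Home, the carrier's leading edge (55 mm ahead of its origin) touches both faces.
- lever (a joint): Clamp lever angle: 0 = open, leaning 0.2 rad from upright towards the board (fixture -x); grows as it swings to fixture +x and down (about fixture y); 1.55 = locked, pointing to +x, 0.22 rad above level. A spring resists with up to 0.9 N m (11 N at the grip, hardest near 0.65). Dead point 1.25: short of it the lever springs back, past it it snaps to 1.55 and stays. Starts at 0.
- lever_pivot (a point): The point on the lever's swing axis (parallel to the fixture's y) in the middle of the lever's thickness: fixture x = 35, y = -55, z = 55 mm. The lever is straight and reaches 110 mm from this point.
- lever_grip (a point): The point on the lever's centre line 85 mm from its pivot, inside its round black grip (16 mm across, from 50 to 110 mm from the pivot). It moves with the lever.
- pad: The round rubber pad, 16 mm across, on a spring spindle under the end of the hold-down arm; origin at the centre of its underside. With the lever locked it presses on the carrier's rim near fixture x = -25, y = 0 with about 3 N, if the board is home.
- screwdriver: Bystander: a screwdriver lying on the table beside the fixture, on the board's left-hand side (fixture +y); origin under it. To be left alone.
- spool: Bystander: a metal spool of solder standing beside the lever side of the fixture, 54 mm across, 40 mm high; origin under its centre. To be left alone.
- heatsink: Bystander: a small finned aluminium heat sink, 40 x 40 x 24 mm, standing beside the fixture on the lever side (fixture -y); origin under its centre. To be left alone.
- bottle: Bystander: a blue plastic bottle, 44 mm across, 110 mm high; origin under its centre. To be left alone.
- jar: Bystander: a low white jar, 64 mm across, 55 mm high; origin under its centre. To be left alone.
- tray: Bystander: a black open parts tray, 120 x 170 x 30 mm; origin under its centre. To be left alone.
- tin: Bystander: an open steel tin, 76 mm across, 50 mm high; origin under its centre. To be left alone.
Mind the look-alikes: they are no part of the job. Leave any purple or yellow look-alike of the board alone.

How it is judged:
By the outcome, as a careful person would: the job done as asked, in the order asked, and still so for the second after the job is handed in, with the robot touching nothing.
It also fails if it takes over 42 s, if anything falls off the work surface, if the arm or the gripper's body presses on something with over 40 N, if the wrist force passes 120 N, or if a joint passes its speed limit or range.

### The arm

A 7-joint arm with a two-finger parallel gripper is mounted at the origin on the work surface. World frame = base frame: x ahead of the robot, y to its left, z up, the work surface at z = 0. Lengths are in m, angles in rad, forces in N, time in s.
With the tool pointing down it reaches from about 0.425 to 0.875 m from the base axis. Payload 4.7 kg.
Tool frame: the origin (TCP) lies on the mounting face of the last link; the fingertips stand 182 mm ahead of it and the grasp point (between the pads) lies 164 mm ahead of it (ctrl.finger_overhang is the distance from the TCP to the fingertips, in m); z points along the fingers, y is the line along which they close (so a half turn about z gives the same grasp; the last joint's range is limited). The gripper opens to 87 mm and grips with 3 to 60 N. Pads are 19 mm wide; open, the fingers measure 117 mm over their backs; the gripper's body (75 mm by 190 mm) begins 51 mm behind the grasp point.
Start: joints at [-1.094, 0.321, -0.07, 1.45, 0.023, 1.371, -0.057], TCP at [0.29, 0.582, 0.405] pointing down, gripper open.
Joint ranges: [-2.86, 2.86], [-0.3, 2.09], [-1.38, 1.24], [0.06, 2.45], [-1.56, 4.7], [0.09, 2.05], [-2.69, 2.69]. Speed limits (rad/s): [2.57, 2.57, 3.14, 3.14, 3.14, 3.14, 3.14].

### API

Orientations are given as a rotation vector (axis times angle).
In Python, from bench import ctrl gives the robot as it stands.
- The arm moves only by the shell command python3 -m jog 'ROWS' [FORCE]. ROWS is a JSON object of lists of equal length, an entry for each row: "translation": the shift along the tool's x, y, z as a fraction of full scale, a list of three; "yaw": the turn about the tool's z as a fraction of full scale; "jaw": the closure, from 0 (fully open) to 1 (shut). In form: {"translation": [[dx, dy, dz], ...], "yaw": [yaw, ...], "jaw": [jaw, ...]}. A call has 1 to 8 rows; each row is the pose to reach, as a shift and turn from the pose commanded when the call began, along the tool's axes at that moment, turning the shorter way round; what a row does not reach only later rows make up. Full scale, the value 1, is 0.2 m for a shift and 180 degrees for a turn. A row lasts 1/8 s, in which the tool goes at most 62.5 mm and 10.7 degrees, less where a joint would pass 70% of its speed; a pose out of reach is approached as far as the arm can. A call with a number of a shift or a turn outside -1 to 1 is refused whole. A call with a gripper value outside its range is refused whole. The fingers move at their own pace and stop on an object; FORCE is the grip in N (left out, the last holds). Time passes only in rows, so rows that repeat a pose let the fingers close. It gives the time, the measured TCP pose, the force, the opening and the grip force at its end, in the units of the state.
- ctrl.get_state(): the state, without advancing time (a new reading comes with each control period).
- ctrl.get_image(name): name is "scene" or "side" or "wrist"; returns a dict with "pixels" (420x560x3 uint8, blue, green, red), "fx", "fy", "cx", "cy" (pixels), "R" (3x3) and "t" (3): a world point X has camera coordinates R X + t; the wrist camera has in their place "mount" (4x4, takes a point from camera to tool coordinates, whose origin is the TCP and whose axes are the flange's). Camera axes: x right, y down, z forward; pixel columns grow to the right and rows downward; lengths in m; the calibration is good to about 2 mm. A picture is of the moment at which its call begins: read the wrist's pose just before it. There is no depth.
- ctrl.close_job(): hands the job in; it is judged then, once.
Trained networks look in a picture, given as the dict that the camera call returned (one of the last four; its "shot" number tells which), for a name from the list of things; names that differ only in an ending like _2 or _b are one class to them, and where a whole thing is asked for, a point or a joint stands for the part that bears it (a point fixed in the world has none). Each returns a list of dicts, best first, with "p" (0 to 1); they miss things now and then, are a little off and sometimes report something else, mostly with a low value. They report only what shows in the picture. A call takes as long as a camera call. They do not tell look-alikes from the thing itself.
- ctrl.silhouettes(label, picture): "region" (420x560 bool, what is visible of it) and "at" ([column, row] in pixels, amid what is visible of it).
The state is a dict: "time": time; "joint_positions": joint angles; "qd": joint speeds; "joint_torque": joint torques, N m; "position": TCP position; "tool_rot": TCP orientation; "ft_force": force on the tool from outside, world axes, zero at the start; "torque": the same for the moment, N m; "grip_width": opening from 0.0 (shut) to 1.0 (fully open); "grip_force": force on a finger pad.
Only numpy, scipy, OpenCV 4.12 (cv2) and the standard library are available. Lean on these libraries where they do the work, as an engineer would, in place of code of your own. Each camera call takes 0.05 s, during which the arm holds its last target. There are 200 camera calls.

## Working session

There is one attempt and no reset: what is moved stays moved. The work goes in short steps, Python scripts to look and compute and a shell command to move; the robot and the scene stay as the last step left them, time stands still between calls to the robot, and variables do not carry over. Pictures are saved under pics/ and viewed, at most 10 in all, crops included, and the job is handed in when it is done.

```bash
mkdir -p pics; ls; python3 - <<'E'
from bench import ctrl
import cv2
s=ctrl.get_state();print(s['time'],s['position'],s['tool_rot'],s['grip_width'])
ims=[]
for n in("scene","side"):
    p=ctrl.get_image(n);cv2.imwrite(f'pics/{n}0.png',p['pixels'])
    print(n,p['fx'],p['cx'],p['cy'],p['R'],p['t'])
    for l in("fixture","board","lever","pad","spool","heatsink","screwdriver","bottle","jar","tray","tin"):
        print(l,[(round(d['p'],2),[int(v) for v in d['at']],int(d['region'].sum())) for d in ctrl.silhouettes(l,p)][:3])
E
```

```text
pics
0.0 [0.29013739 0.5814272  0.40365608] [-7.20349529e-01 -3.05755837e+00  2.97445947e-03] 0.9997688222226759
scene 528.571565865559 274.22248304732835 220.5396272122554 [[-0.27676114  0.96063974 -0.02396987]
 [ 0.57390028  0.14523126 -0.80594438]
 [-0.77074103 -0.23681041 -0.59150579]] [ 0.15372194 -0.21150879  2.14495969]
fixture [(0.85, [277, 243], 2338)]
board [(0.94, [182, 257], 618), (0.85, [242, 237], 588), (0.8, [229, 201], 464)]
lever [(0.52, [270, 227], 130)]
pad []
spool []
heatsink [(0.65, [230, 262], 186)]
screwdriver [(0.61, [256, 214], 110), (0.53, [241, 235], 590)]
bottle [(0.63, [179, 202], 252)]
jar [(0.73, [133, 244], 431), (0.65, [264, 265], 254)]
tray [(0.95, [408, 264], 1866), (0.18, [276, 245], 2587), (0.17, [375, 298], 662)]
tin [(0.63, [374, 298], 663)]
side 435.45798353228275 279.4361380137722 206.42224810212818 [[ 0.97391911 -0.22661743  0.01122988]
 [-0.12486653 -0.57664099 -0.80739923]
 [ 0.18944635  0.78493931 -0.58989861]] [-0.4998504   0.15491794  1.12599777]
fixture [(0.6, [277, 241], 3417), (0.44, [289, 260], 1158), (0.4, [340, 259], 275)]
board [(0.93, [358, 304], 1554), (0.84, [224, 315], 1654), (0.79, [293, 262], 1091)]
lever [(0.74, [295, 202], 177)]
pad [(0.45, [282, 219], 40), (0.29, [280, 243], 3576)]
spool [(0.65, [323, 226], 319)]
heatsink [(0.77, [339, 260], 293), (0.63, [296, 206], 177), (0.51, [277, 358], 816)]
screwdriver [(0.91, [241, 265], 348), (0.56, [325, 227], 308)]
bottle [(0.68, [277, 354], 802), (0.37, [254, 163], 1122)]
jar [(0.57, [399, 363], 1109)]
tray [(0.7, [254, 161], 1052)]
tin [(0.57, [312, 163], 402)]
```

```bash
python3 - <<'E'
import cv2
a=cv2.imread('pics/scene0.png')[160:340,110:430];b=cv2.imread('pics/side0.png')[150:400,160:440]
cv2.imwrite('pics/a.png',cv2.resize(a,(800,450),interpolation=2));cv2.imwrite('pics/b.png',cv2.resize(b,(672,600),interpolation=2))
E
```

```text
(no output)
```

View pics/a.png

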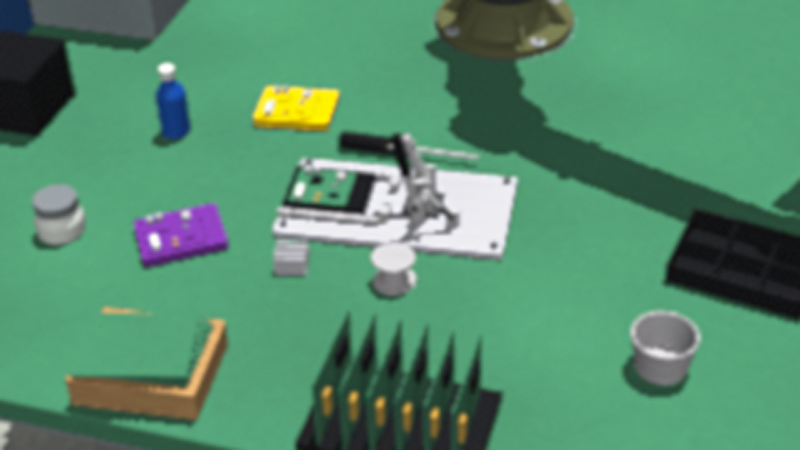

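View pics/b.png

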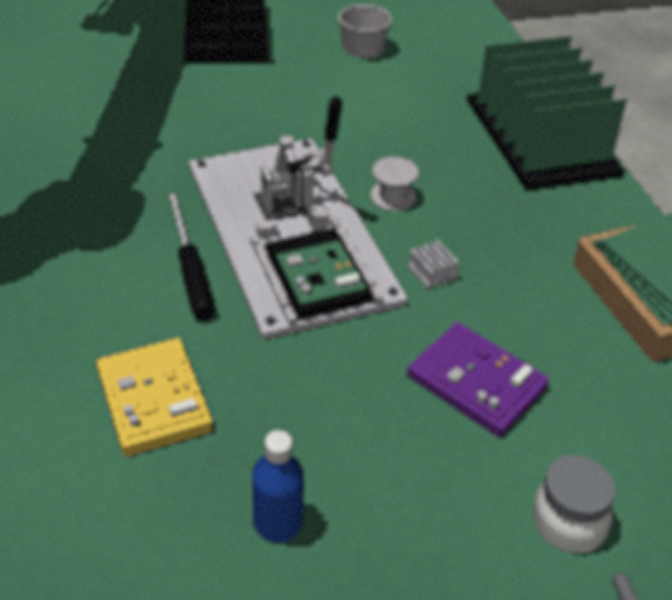

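```bash
cat > h.py <<'E'
import numpy as np, json
from scipy.spatial.transform import Rotation as Ro
from scipy.optimize import least_squares
from bench import ctrl
def proj(p,X):
    X=np.atleast_2d(X)
    if 'mount' in p:
        s=p['state'];T=np.eye(4);T[:3,:3]=Ro.from_rotvec(s['tool_rot']).as_matrix();T[:3,3]=s['position']
        M=np.linalg.inv(T@np.array(p['mount']));c=X@M[:3,:3].T+M[:3,3]
    else: c=X@np.array(p['R']).T+np.array(p['t'])
    return np.c_[p['fx']*c[:,0]/c[:,2]+p['cx'],p['fy']*c[:,1]/c[:,2]+p['cy']]
def f2w(q,P):
    P=np.atleast_2d(P);c,s=np.cos(q[2]),np.sin(q[2])
    return np.c_[q[0]+c*P[:,0]-s*P[:,1],q[1]+s*P[:,0]+c*P[:,1],P[:,2]]
def fit(obs,x0):
    f=lambda q:np.concatenate([(proj(p,f2w(q,P))-px).ravel() for p,P,px in obs])
    r=least_squares(f,x0,loss='soft_l1');return r.x,f(r.x).round(1)
E
python3 - <<'E'
from h import *
a=ctrl.get_image('scene');b=ctrl.get_image('side')
C=np.array([[.15,.08,.012],[-.15,.08,.012],[-.15,-.08,.012],[.15,-.08,.012]])
pb=np.array([[190,160],[267,333],[407,297]])/2.4+[160,150]
pa=np.array([[303,158],[275,235],[503,255],[517,177]])/2.5+[110,160]
# scene order: far-left.. : (303,158)=(-x,+y), (275,235)=(-x,-y), (503,255)=(+x,-y), (517,177)=(+x,+y)
for obs in ([(b,C[:3],pb)],[(a,C[[1,2,3,0]],pa)],[(b,C[:3],pb),(a,C[[1,2,3,0]],pa)]):
    q,r=fit(obs,[.5,.1,1.6]);print(q,r)
s=ctrl.get_state();print(Ro.from_rotvec(s['tool_rot']).as_matrix().round(3))
p=ctrl.get_image('wrist');print(p['fx'],p['cx'],p['cy'],np.array(p['mount']).round(3))
pt=np.linalg.lstsq
for n,P in dict(lever_tip=[.013,-.055,.163],grip=[.018,-.055,.138],armtop=[-.025,0,.12]).items():
    print(n,proj(a,f2w(q,[P])),proj(b,f2w(q,[P])))
E
```

```text
[ 0.51092129 -0.03240509  1.67294599] [-0.2  0.1 -0.8 -0.2  1.3 -0. ]
[ 0.51525139 -0.02802046  1.68049594] [-0.3  0.6 -0.7 -0.9  0.6 -0.2  0.4  0.3]
[ 0.51200367 -0.03011131  1.67403614] [ 0.  -0.3 -0.5 -0.9  1.4 -0.8 -0.3 -0.2 -1.1 -1.8 -0.  -0.8  0.1 -0.2]
[[-0.895  0.446  0.   ]
 [ 0.446  0.895  0.   ]
 [-0.     0.    -1.   ]]
371.5921835797937 280.96557766084715 212.12606508292046 [[-0.    -0.97  -0.244  0.066]
 [ 1.    -0.001  0.002 -0.   ]
 [-0.002 -0.244  0.97   0.022]
 [ 0.     0.     0.     1.   ]]
lever_tip [[268.4256971  213.96876337]] [[300.75305794 190.73009416]]
grip [[270.26589013 220.69925674]] [[299.68274843 197.58596815]]
armtop [[260.34381886 214.0077998 ]] [[285.3685025  216.42186663]]
```

Candidates in the side view: the green board in its black carrier in the fixture (293,262), a yellow look-alike at (224,315) and a purple one at (358,304). I choose the green one between the rails, and the crop confirms it. I'll close the jaw and go above the fixture for a close look.

```bash
python3 -m jog '{"translation":[[-1,-1,0],[-1,-1,0],[-1,-1,0],[-1,-1,0],[-1,-1,0]],"yaw":[0,0,0,0,0],"jaw":[1,1,1,1,1]}' 20
python3 -m jog '{"translation":[[-1,-1,0],[-1,-1,0],[-1,-1,0],[-1,-1,0],[-1,-1,0]],"yaw":[0,0,0,0,0],"jaw":[1,1,1,1,1]}'
python3 -m jog '{"translation":[[-0.35,-0.24,0],[-0.35,-0.24,0],[-0.35,-0.24,0],[-0.35,-0.24,0],[-0.35,-0.24,0],[-0.35,-0.24,0],[-0.35,-0.24,0],[-0.35,-0.24,0]],"yaw":[0.32,0.32,0.32,0.32,0.32,0.32,0.32,0.32],"jaw":[1,1,1,1,1,1,1,1]}'
python3 - <<'E'
from h import *
import cv2,pickle
s=ctrl.get_state();p=ctrl.get_image('wrist');p['state']=s
pickle.dump(p,open('w1.pkl','wb'))
q=[.512,-.0301,1.674]
C=np.array([[.15,.08,.012],[-.15,.08,.012],[-.15,-.08,.012],[.15,-.08,.012],[.018,-.055,.138]])
print(s['time'],s['position'],s['grip_width'],proj(p,f2w(q,C)).round(1))
cv2.imwrite('pics/w1.png',p['pixels'])
for l in('board','lever','pad','fixture'):
    print(l,[(round(d['p'],2),[int(v) for v in d['at']],int(d['region'].sum())) for d in ctrl.silhouettes(l,p)][:2])
E
```

```text
time: 1.98
position: [0.3812, 0.3098, 0.4052]
tool_rot: [0.727, 3.055, 0.001]
ft_force: [0.2, 0.7, 0.9]
grip_width: 0.511
grip_force: 0.0
time: 2.6
position: [0.47, 0.0413, 0.4052]
tool_rot: [0.727, 3.055, 0.001]
ft_force: [0.0, 0.3, 1.2]
grip_width: 0.017
grip_force: 0.0
time: 3.6
position: [0.5107, -0.0291, 0.4048]
tool_rot: [2.103, 2.334, 0.0]
ft_force: [-0.9, -0.2, -0.1]
grip_width: 0.006
grip_force: 0.0
3.6 [ 0.51073463 -0.02905872  0.40483819] 0.006024018199795207 [[194.6  25.9]
 [209.8 321. ]
 [353.9 321. ]
 [369.7  26. ]
 [364.5 195. ]]
board [(0.84, [279, 233], 1410), (0.69, [89, 321], 2008)]
lever [(0.98, [353, 186], 1675)]
pad [(0.96, [279, 216], 523)]
fixture [(0.76, [280, 125], 33867)]
```

View pics/w1.png

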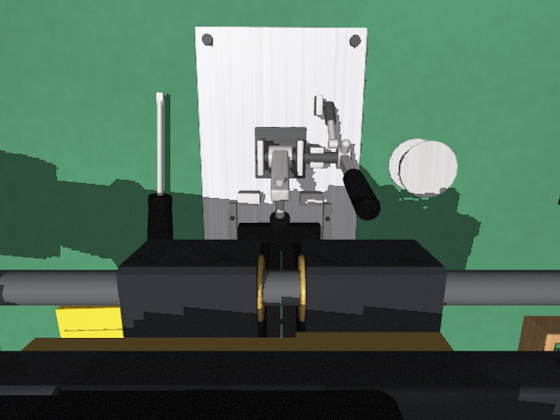

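The wrist view shows the plate's far corners at (195,27) and (367,27), against a prediction of (195,26) and (370,26), so the fixture pose holds. The lever grip is near (362,190), upright. I'll check that the bottle is clear of the gripper's descent, then move behind the carrier.

```bash
python3 -m jog '{"translation":[[-1,0,0],[-1,0,0],[-1,0,0],[-1,0,0],[-1,0,0]],"yaw":[0,0,0,0,0],"jaw":[1,1,1,1,1]}'
python3 - <<'E'
from h import *
import cv2
q=[.512,-.0301,1.674]
b=ctrl.get_image('side');R=np.array(b['R']);t=np.array(b['t'])
def bp(u,v,z):
    d=R.T@[(u-b['cx'])/b['fx'],(v-b['cy'])/b['fy'],1];c=-R.T@t;return c+d*(z-c[2])/d[2]
for n,u,v,z in(('bottle',274.6,368.8,0),('yellow',224,315,.016),('purple',358,304,.016)):
    X=bp(u,v,z)-[q[0],q[1],0];print(n,X@[np.cos(q[2]),np.sin(q[2]),0],X@[-np.sin(q[2]),np.cos(q[2]),0])
s=ctrl.get_state();p=ctrl.get_image('wrist');p['state']=s
print(s['position'])
cv2.imwrite('pics/w2.png',p['pixels'])
for x in(-.145,-.165):print(x,proj(p,f2w(q,[[x,0,.028],[x,0,.012]])).round(0))
E
```

```text
time: 4.47
position: [0.5312, -0.2285, 0.4045]
tool_rot: [-2.106, -2.33, 0.0]
ft_force: [-0.4, 0.3, -0.4]
grip_width: 0.006
grip_force: 0.0
bottle -0.35463923721511525 0.13861638281619787
yellow -0.19900886923268574 0.20702950771534298
purple -0.26600742268745464 -0.09556319174331462
[ 0.53157191 -0.22689058  0.40442363]
-0.145 [[282. 134.]
 [282. 134.]]
-0.165 [[282. 156.]
 [282. 154.]]
```

View pics/w2.png

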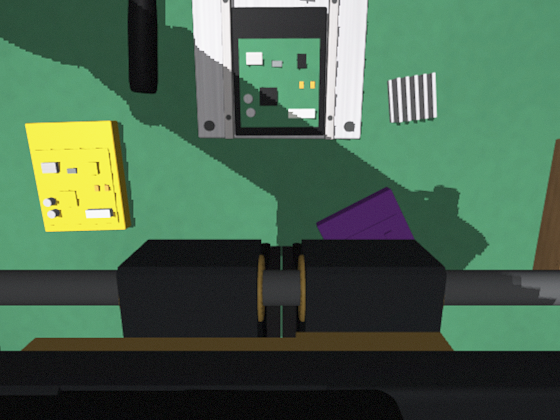

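The carrier's tail is at row 136 (fixture x ≈ -0.147, about 22 mm short of home). The purple block's corner is at (317,222), so I'll descend closer to the plate, at x = -0.175.

```bash
python3 -m jog '{"translation":[[0.125,0,0.1],[0.125,0,0.4],[0.125,0,0.7],[0.125,0,1],[0.125,0,1],[0.125,0,1]],"yaw":[0,0,0,0,0,0],"jaw":[1,1,1,1,1,1]}'
python3 -m jog '{"translation":[[0,0,0.017],[0.02,0,0.017],[0.04,0,0.017],[0.06,0,0.017]],"yaw":[0,0,0,0],"jaw":[1,1,1,1]}'
```

```text
time: 5.32
position: [0.53, -0.2025, 0.2069]
tool_rot: [2.101, 2.333, 0.003]
ft_force: [0.9, -0.6, 1.0]
grip_width: 0.005
grip_force: 0.0
time: 5.82
position: [0.5276, -0.1908, 0.2018]
tool_rot: [2.104, 2.332, 0.001]
ft_force: [-0.4, 0.7, -0.6]
grip_width: 0.006
grip_force: 0.0
```

```bash
python3 -m jog '{"translation":[[0.0125,0,0],[0.025,0,0],[0.0375,0,0],[0.05,0,0],[0.0625,0,0],[0.075,0,0],[0.0875,0,0],[0.1,0,0]],"yaw":[0,0,0,0,0,0,0,0],"jaw":[1,1,1,1,1,1,1,1]}'
python3 -m jog '{"translation":[[0.01,0,0],[0.02,0,0],[0.025,0,0]],"yaw":[0,0,0],"jaw":[1,1,1]}'
```

```text
time: 6.82
position: [0.5255, -0.1711, 0.2014]
tool_rot: [2.104, 2.333, 0.0]
ft_force: [0.3, -0.9, 0.3]
grip_width: 0.003
grip_force: 0.7
time: 7.2
position: [0.5249, -0.1662, 0.2014]
tool_rot: [2.104, 2.333, 0.0]
ft_force: [0.0, -1.5, 0.1]
grip_width: 0.006
grip_force: 0.7
```

```bash
python3 -m jog '{"translation":[[0.005,0,0],[0.01,0,0],[0.01,0,0]],"yaw":[0,0,0],"jaw":[1,1,1]}'
python3 -m jog '{"translation":[[0.005,0,0],[0.01,0,0],[0.01,0,0]],"yaw":[0,0,0],"jaw":[1,1,1]}'
python3 -m jog '{"translation":[[0.005,0,0],[0.01,0,0],[0.01,0,0]],"yaw":[0,0,0],"jaw":[1,1,1]}'
```

```text
time: 7.58
position: [0.5244, -0.1654, 0.2014]
tool_rot: [2.105, 2.331, -0.002]
ft_force: [-0.6, -5.2, -0.2]
grip_width: 0.005
grip_force: 2.5
time: 7.95
position: [0.5241, -0.1649, 0.2015]
tool_rot: [2.105, 2.328, -0.004]
ft_force: [-0.2, -8.1, -0.6]
grip_width: 0.005
grip_force: 4.2
time: 8.32
position: [0.5239, -0.1644, 0.2019]
tool_rot: [2.104, 2.325, -0.006]
ft_force: [0.1, -11.4, -1.2]
grip_width: 0.004
grip_force: 5.8
```

Home reached: force rises steeply to 11 N at fixture x ≈ -0.135 with almost no travel. I'll retreat, rise, and check the carrier with the side camera and the wrist camera.

```bash
python3 -m jog '{"translation":[[-0.08,0,0],[-0.15,0,0],[-0.15,0,-0.3],[-0.15,0,-0.6],[-0.15,0.275,-0.6],[-0.15,0.275,-0.6],[-0.15,0.275,-0.6]],"yaw":[0,0,0,0,0,0,0],"jaw":[1,1,1,1,1,1,1]}'
python3 - <<'E'
from h import *
import cv2
q=[.512,-.0301,1.674]
s=ctrl.get_state();p=ctrl.get_image('wrist');p['state']=s
X=s['position']-[q[0],q[1],0];print(s['time'],s['position'],X@[np.cos(q[2]),np.sin(q[2]),0],X@[-np.sin(q[2]),np.cos(q[2]),0])
b=ctrl.get_image('side')
B=b['pixels'][180:300,220:360]
cv2.imwrite('pics/c.png',np.hstack([p['pixels'][:,:],cv2.resize(B,(490,420),interpolation=2)])[:, :1050] if 0 else cv2.resize(np.hstack([p['pixels'],cv2.resize(B,(490,420),interpolation=2)]),(800,320),interpolation=3))
print(proj(p,f2w(q,[[-.015,y,.028] for y in(-.042,.042)]+[[-.125,0,.028]])).round(0))
E
```

```text
time: 9.2
position: [0.5818, -0.1845, 0.3203]
tool_rot: [-2.103, -2.331, 0.002]
ft_force: [-0.6, -0.2, -0.3]
grip_width: 0.006
grip_force: 0.0
9.2 [ 0.58180937 -0.18450266  0.32033294] -0.16077292222633877 -0.05353127871243966
[[264.  -6.]
 [136.  -6.]
 [208. 163.]]
```

View pics/c.png

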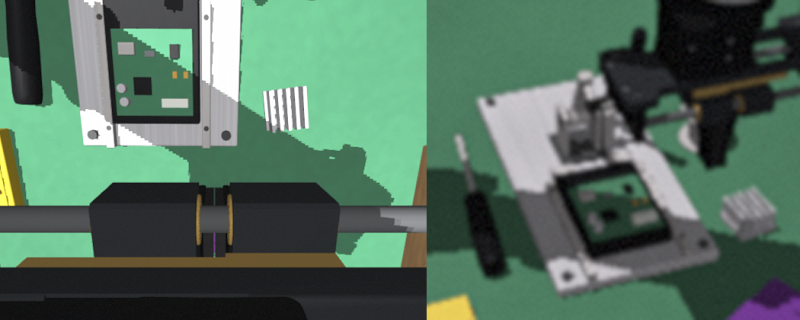

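The wrist view shows the carrier's tail at row ≈ 161, against 163 predicted for home, and it sits square. Now I move to the lever, first to just short of contact.

```bash
python3 -m jog '{"translation":[[0.2,0.01,0],[0.4,0.01,0],[0.6,0.01,0],[0.65,0.01,0],[0.65,0.01,0]],"yaw":[0,0,0,0,0],"jaw":[1,1,1,1,1]}'
python3 - <<'E'
from h import *
import cv2
q=[.512,-.0301,1.674]
s=ctrl.get_state();p=ctrl.get_image('wrist');p['state']=s
X=s['position']-[q[0],q[1],0];print(s['time'],s['position'],X@[np.cos(q[2]),np.sin(q[2]),0],X@[-np.sin(q[2]),np.cos(q[2]),0])
cv2.imwrite('pics/d.png',p['pixels'])
print(proj(p,f2w(q,[[.018,-.055,.138],[.013,-.055,.163],[.035,-.055,.055]])).round(0))
for d in ctrl.silhouettes('lever',p)[:1]:print(d['p'],d['at'])
E
```

```text
time: 9.93
position: [0.5703, -0.0552, 0.3214]
tool_rot: [-2.104, -2.333, -0.0]
ft_force: [-0.4, -0.0, 0.3]
grip_width: 0.01
grip_force: 0.0
9.925 [ 0.57033088 -0.05521426  0.32138958] -0.030989913998722723 -0.05543322777448491
[[280. 160.]
 [280. 181.]
 [280. 120.]]
0.89 [275.4, 159.9]
```

View pics/d.png

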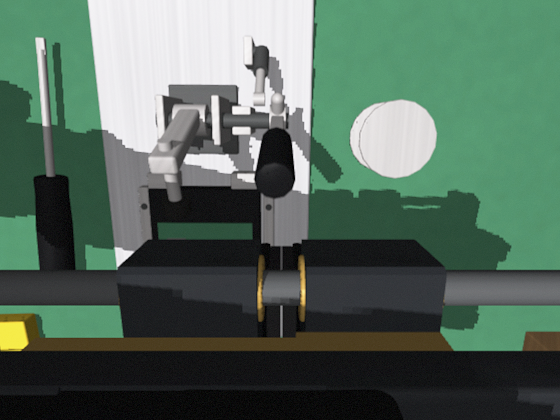

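The lever's grip end is at (274,182), about 3 mm to the left of the finger line, so I shift that way. Then I start the push along the arc.

```bash
python3 -m jog '{"translation":[[0.05,-0.015,0],[0.1,-0.015,0],[0.14,-0.015,0],[0.17,-0.015,0],[0.2,-0.015,0],[0.23,-0.015,0],[0.26,-0.015,0],[0.29,-0.015,0]],"yaw":[0,0,0,0,0,0,0,0],"jaw":[1,1,1,1,1,1,1,1]}'
```

```text
time: 11.02
position: [0.5621, 0.0012, 0.322]
tool_rot: [2.104, 2.33, -0.001]
ft_force: [-0.7, -5.5, 4.0]
grip_width: -0.001
grip_force: 3.5
```

```bash
python3 -m jog '{"translation":[[0.04,0,0],[0.08,0,0.005],[0.12,0,0.02],[0.16,0,0.035],[0.2,0,0.055],[0.24,0,0.08],[0.27,0,0.105],[0.3,0,0.13]],"yaw":[0,0,0,0,0,0,0,0],"jaw":[1,1,1,1,1,1,1,1]}'
python3 - <<'E'
from h import *
import cv2
b=ctrl.get_image('side');p=ctrl.get_image('wrist')
cv2.imwrite('pics/e.png',cv2.resize(np.hstack([p['pixels'],cv2.resize(b['pixels'][150:300,220:395],(490,420),interpolation=2)]),(800,320),interpolation=3))
E
```

```text
time: 12.02
position: [0.556, 0.0624, 0.2959]
tool_rot: [2.104, 2.332, 0.002]
ft_force: [1.8, -2.6, 2.1]
grip_width: 0.006
grip_force: 2.0
```

View pics/e.png

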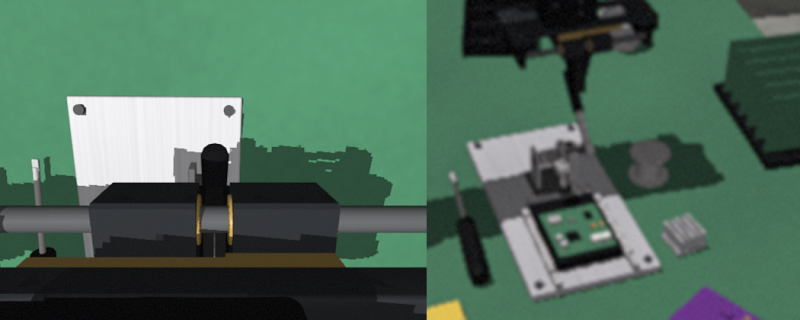

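The lever is leaning over under the fingertip (grip end at about (213,150) in the left half), and the carrier is still home. I continue past the dead point.

```bash
python3 -m jog '{"translation":[[0.025,0,0.025],[0.045,0,0.05],[0.06,0,0.075],[0.075,0,0.1],[0.085,0,0.125],[0.095,0,0.15],[0.095,0,0.165],[0.095,0,0.165]],"yaw":[0,0,0,0,0,0,0,0],"jaw":[1,1,1,1,1,1,1,1]}'
python3 -m jog '{"translation":[[0,0,-0.2],[0,0,-0.5],[0,0,-0.8],[-0.3,0,-0.8],[-0.3,0,-0.8]],"yaw":[0,0,0,0,0],"jaw":[1,1,1,1,1]}'
python3 - <<'E'
from h import *
import cv2
q=[.512,-.0301,1.674]
s=ctrl.get_state();p=ctrl.get_image('wrist');p['state']=s;b=ctrl.get_image('side')
print(s['time'],proj(p,f2w(q,[[.035+.11*np.cos(.22),-.055,.055+.11*np.sin(.22)],[.035,-.055,.055]])).round(0))
cv2.imwrite('pics/f.png',cv2.resize(np.hstack([p['pixels'],cv2.resize(b['pixels'][150:300,220:395],(490,420),interpolation=2)]),(800,320),interpolation=3))
E
```

```text
time: 13.12
position: [0.5538, 0.0811, 0.2633]
tool_rot: [-2.104, -2.332, -0.001]
ft_force: [-3.8, 0.5, 7.0]
grip_width: 0.003
grip_force: 3.1
time: 13.75
position: [0.56, 0.0151, 0.4237]
tool_rot: [2.113, 2.321, 0.0]
ft_force: [0.5, -0.3, 0.2]
grip_width: 0.007
grip_force: 0.0
13.75 [[282.  73.]
 [283. 195.]]
```

View pics/f.png

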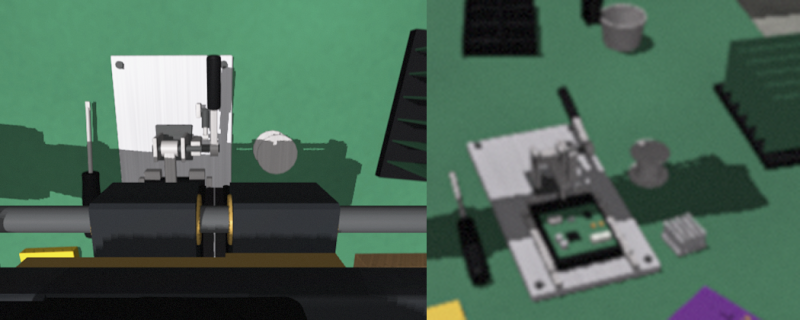

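The lever's end is at wrist pixel (281,73), against (282,73) predicted for the locked position. It stays there with the gripper clear, and the carrier is still home. Handing in.

```bash
python3 -c "
from bench import ctrl
print(ctrl.close_job())"
```

```text
the job is handed in; nothing more can be done
None
```

The carrier is home against the stops and the clamp lever is locked over. The job was handed in at about 14 s with the robot clear; I did not view the pad on the carrier directly.

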